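# Index the centrifuge rotor to load the last tube

### The job

The centrifuge stands open with three of its four buckets loaded. With a fingertip against one of the rotor's arms, gently push the rotor round, without gripping it, until the empty bucket stands at the front, in line with the orange loading mark, and leave it at rest there, ready for the last tube. Do not touch or lift the tubes in the rotor, and leave the things on the counter alone.

Things in the scene. Friction and masses are not known exactly. Their poses are not given: they have to be found in the camera images.
- centrifuge: White bench centrifuge, fixed, lid open. Origin on the counter under the rotor's spindle; z up; its -x axis points to the machine's front (grey sloping console with display and keys), +x to the back. Housing x -207 to +175 mm, y +-170 mm; flat top deck 205 mm above the counter, with a round bowl in it.
- spindle (a point): Point on the rotor's spindle axis at the top of the hub (187 mm above the counter), fixed to the rotor. The rotor weighs about 0.6 kg plus buckets and has a light drag of about 0.03 N m (under 1 N at a fork): pushed at 0.5 rad/s it stops almost at once when the push ends; at 2 rad/s it coasts on some degrees.
- bowl (a point): Centre of the bowl's round mouth, on the spindle axis at deck height (205 mm). The bowl is steel, 290 mm inner diameter, open at the top, its floor 131 mm below the deck.
- lid (a point): Middle of the open lid's face towards the bowl. The lid, a fixed white slab 340 x 340 x 36 mm, stands up at the back edge of the deck, from x = 175 mm in the centrifuge's frame, leaning back 15 degrees, to about 550 mm above the counter.
- load_mark (a point): Centre of the loading mark: a flat orange bar, 22 x 14 mm, on the white deck at the front edge of the bowl, 166 mm from the spindle axis, on the centrifuge's -x axis.
- load_point (a point): Loading position: the point inside the bowl 78 mm from the spindle axis towards the orange mark, 167 mm above the counter, where a bucket's mouth stands when it is at the front.
- rotor: Aluminium swing-out rotor; turns endlessly both ways about its vertical spindle. Origin on the spindle axis, 161 mm above the counter (mid-height of the arms); its -x axis points along the empty bucket's arm. Hub 52 mm across, its dark nut tops out at 187 mm; four equal arms at 90 degrees, each a shank 22 mm wide and 18 mm high ending in a fork with a bucket hung in it.
- empty_fork (a point): Middle, at half height (161 mm above the counter), of the fork of the empty bucket's arm, 69 mm from the axis; its -x axis points outwards along the arm. All four forks are alike: 48 mm wide over two straight parallel outer flanks, which run from 46 to 92 mm from the axis, 18 mm high (152 to 170 mm). Between neighbouring forks is an open quadrant: room for a finger to go down and push on a flank.
- empty_bucket (a point): Centre of the open, dark mouth of the one bucket without a tube, 78 mm from the axis between the prongs of its fork, 167 mm above the counter. Each bucket is a dark steel cup, 26 mm outside and 20 mm inside diameter, 68 mm long, hung on pins in its fork so that it can swing outwards.
- tube1: Sample tube standing loose in bucket 1 (bucket number 1 counted counter-clockwise from the empty one, seen from above): glass, 16 mm diameter, 82 mm long, with a blue cap of 20 mm diameter; its top is 186 mm above the counter, 16 mm above the arms. Origin at the centre of its foot, z along the tube to the cap. 18 g.
- bucket1_mouth (a point): Centre of the mouth of bucket 1, which holds tube 1: 78 mm from the axis, 167 mm above the counter.
- tube2: Sample tube standing loose in bucket 2 (bucket number 2 counted counter-clockwise from the empty one, seen from above): glass, 16 mm diameter, 82 mm long, with a blue cap of 20 mm diameter; its top is 186 mm above the counter, 16 mm above the arms. Origin at the centre of its foot, z along the tube to the cap. 18 g.
- bucket2_mouth (a point): Centre of the mouth of bucket 2, which holds tube 2: 78 mm from the axis, 167 mm above the counter.
- tube3: Sample tube standing loose in bucket 3 (bucket number 3 counted counter-clockwise from the empty one, seen from above): glass, 16 mm diameter, 82 mm long, with a blue cap of 20 mm diameter; its top is 186 mm above the counter, 16 mm above the arms. Origin at the centre of its foot, z along the tube to the cap. 18 g.
- bucket3_mouth (a point): Centre of the mouth of bucket 3, which holds tube 3: 78 mm from the axis, 167 mm above the counter.
- tube4: The fourth tube, like the others, waiting upright in a white rack block (70 x 130 x 50 mm) on the counter to the right of the machine. Origin at its foot, 10 mm above the counter. To be left alone.
- alcohol: White alcohol dispenser bottle, 78 mm diameter, 145 mm high with grey collar, on the counter to the right. Origin under its base. To be left alone.
- infusion: Clear glass medicine bottle with teal cap, 54 mm diameter, 100 mm high, on the counter to the right. Origin under its base. To be left alone.
- vial: Small amber vial with blue cap, 23 mm diameter, 46 mm high, on the counter to the right. Origin under its base. To be left alone.

How it is judged:
At the end, for the whole second after the job is handed in: The empty bucket's mouth is within 12 mm (about 9 degrees) of the loading position in line with the front mark, the rotor is at rest (under 0.05 rad/s), the three tubes stand in their buckets, upright within 0.15 rad and fully down, and the things on the counter are within 20 mm of where they were (horizontal distance between empty_bucket and load_point below 0.012 m and angular speed of rotor below 0.05 rad/s and horizontal distance between tube1 and bucket1_mouth below 0.01 m and angle between each of tube1, tube2, tube3's own z axis and vertical below 0.15 rad and height (world z) of each of tube1, tube2, tube3 below 0.112 m and horizontal distance between tube2 and bucket2_mouth below 0.01 m and horizontal distance between tube3 and bucket3_mouth below 0.01 m and distance of each of tube4, alcohol, infusion, vial from where it was at the start of the episode below 0.02 m); the robot touches nothing.
It fails at once if the rotor is spun rather than gently turned (faster than 4 rad/s) (angular speed of rotor above 4 rad/s).
It fails at once if the fingers pinch the rotor or press hard on it (over 15 N) instead of pushing gently (contact force between the fingers and rotor above 15 N).
It fails at once if a tube in the rotor is touched by the robot (over 0.5 N) (contact force between any of the fingers, the arm and tube1 above 0.5 N or contact force between any of the fingers, the arm and tube2 above 0.5 N or contact force between any of the fingers, the arm and tube3 above 0.5 N).
It fails at once if a tube in the rotor is lifted (more than 10 mm) or tipped (more than 0.5 rad) (height (world z) of any of tube1, tube2, tube3 above 0.114 m or angle between any of tube1, tube2, tube3's own z axis and vertical above 0.5 rad).
It fails at once if a thing on the counter is moved by more than 20 mm (distance of any of tube4, alcohol, infusion, vial from where it was at the start of the episode above 0.02 m).
It also fails if it takes over 48 s, if anything falls off the work surface, if the arm or the gripper's body presses on something with over 40 N, if the wrist force passes 120 N, or if a joint passes its speed limit or range.

### The arm

A 6-joint arm with a two-finger parallel gripper is mounted at the origin on the work surface. World frame = base frame: x ahead of the robot, y to its left, z up, the work surface at z = 0. Lengths are in m, angles in rad, forces in N, time in s.
With the tool pointing down it reaches from about 0.275 to 0.85 m from the base axis. Payload 19 kg.
Tool frame: the origin (TCP) lies between the finger pads; the fingertips stand 22 mm ahead of it and the grasp point (between the pads) lies 3 mm ahead of it; z points along the fingers, y is the line along which they close (so a half turn about z gives the same grasp; the last joint's range is limited). The gripper opens to 85 mm and grips with 20 to 120 N. Pads are 22 mm wide; open, the fingers measure 114 mm over their backs; the gripper's body (76 mm by 85 mm) begins 54 mm behind the grasp point. The pads swing forward as they close: fully open they stand 13 mm farther back than shut.
Start: joints at [-1.253, 0.15, 1.437, -0, 1.554, -0.134], TCP at [0.251, -0.517, 0.253] pointing down, gripper open.
Joint ranges: [-2.8, 2.8], [-0.68, 2.1], [0.12, 2.68], [-1.39, 4.53], [0.16, 2.79], [-2.81, 2.81]. Speed limits (rad/s): [1.89, 1.89, 2.22, 3.01, 3.01, 3.01].

### API

Orientations are given as a rotation vector (axis times angle).
In Python, from bench import telemetry, imaging, order gives the robot as it stands. The module is installed in compiled form; this text tells all that it offers.
- The arm moves only by the tool drive_tool, never from a script. Its argument "increments" is a list of rows, each a list of 5 numbers: the closure, from -1 (fully open) to 1 (shut), then the shift along the tool's x, y, z as a fraction of full scale, then the turn about the tool's z as a fraction of full scale. In form: [[fingers, x, y, z, twist], ...]. A call has 1 to 10 rows; each row is the pose to reach, as a shift and turn from the pose commanded when the call began, along the tool's axes at that moment, turning the shorter way round; what a row does not reach only later rows make up. Full scale, the value 1, is 0.2 m for a shift and 180 degrees for a turn. A row lasts 1/12 s, in which the tool goes at most 41.7 mm and 7.16 degrees, less where a joint would pass 70% of its speed; a pose out of reach is approached as far as the arm can. A call with a number of a shift or a turn outside -1 to 1 is refused whole. A call with a gripper value outside its range is refused whole. The fingers move at their own pace and stop on an object; "grip_force" is the grip in N (left out, the last holds). Time passes only in rows, so rows that repeat a pose let the fingers close. It gives the time, the measured TCP pose, the force, the opening and the grip force at its end, in the units of the state.
- telemetry.get_state(): the state, without advancing time (a new reading comes with each control period).
- imaging.snapshot(name): name is "side" or "top"; returns the picture (420x560x3 uint8, blue, green, red); there is no depth.
- imaging.camera_info(name): a dict with "fx", "fy", "cx", "cy" (pixels), "dist" ([k1, k2, p1, p2, k3] as OpenCV has them; the pictures are not rectified), "eye" and "attitude" of the camera in the world. Camera axes: x right, y down, z forward; pixel columns grow to the right and rows downward; lengths in m; the calibration is good to about 2 mm. A picture is of the moment at which its call begins. camera_info takes no time and is no camera call.
- order.hand_in(): hands the job in; it is judged then, once.
The state is a dict: "time": time; "q": joint angles; "dq": joint speeds; "tau": joint torques, N m; "tcp_pos": TCP position; "tool_rot": TCP orientation; "ft_force": force on the tool from outside, world axes, zero at the start; "torque": the same for the moment, N m; "grip_width": opening from 0.0 (shut) to 1.0 (fully open); "grasp_force": force on a finger pad.
Only numpy, scipy, OpenCV 4.12 (cv2) and the standard library are available. Lean on these libraries where they do the work, as an engineer would, in place of code of your own. Each camera call takes 0.05 s, during which the arm holds its last target. There are 200 camera calls.

## Working session

There is one attempt and no reset: what is moved stays moved. The work goes in short steps, Python scripts to look and compute and a tool call to move; the robot and the scene stay as the last step left them, time stands still between calls to the robot, and variables do not carry over. Pictures are saved under pics/ and viewed, at most 10 in all, crops included, and the job is handed in when it is done.

Besides the shell and the picture viewer there is one more tool, called after ">>>" by a JSON object that holds its "fn" and its "kwargs". drive_tool: Moves the arm, as the interface text tells. Shift numbers are shares of 0.2 m and turn numbers shares of 180 degrees, none past 1 either way. Its arguments: {"type":"object","properties":{"increments":{"type":"array"},"grip_force":{"type":"number"}},"required":["increments"]}

```bash
mkdir -p pics
python3 - <<'E'
from bench import telemetry, imaging
import cv2
s=telemetry.get_state(); print(s['time'],s['tcp_pos'],s['tool_rot'],s['grip_width'])
for n in ("side","top"):
    print(imaging.camera_info(n)); cv2.imwrite(f"pics/{n}0.png",imaging.snapshot(n))
E
```

```text
0.0 [ 0.25095986 -0.51708834  0.2526684 ] [-3.06055317e+00 -7.03434530e-01  2.08408270e-04] 1.000241280917202
{'fx': 396.38551546883156, 'fy': 396.38551546883156, 'cx': 280.45229593441957, 'cy': 202.93900072904887, 'dist': array([-0.01817798,  0.        ,  0.        ,  0.        ,  0.        ]), 'eye': array([-0.02372349, -0.90678769,  0.79879643]), 'attitude': array([-2.00899004,  0.64473482, -0.36313206])}
{'fx': 415.5574231895741, 'fy': 415.5574231895741, 'cx': 281.6819084144584, 'cy': 217.8443188809994, 'dist': array([0.02908542, 0.        , 0.        , 0.        , 0.        ]), 'eye': array([ 0.31211329, -0.10269133,  1.25568297]), 'attitude': array([-2.04476764,  2.15582375, -0.25834967])}
```

View pics/top0.png

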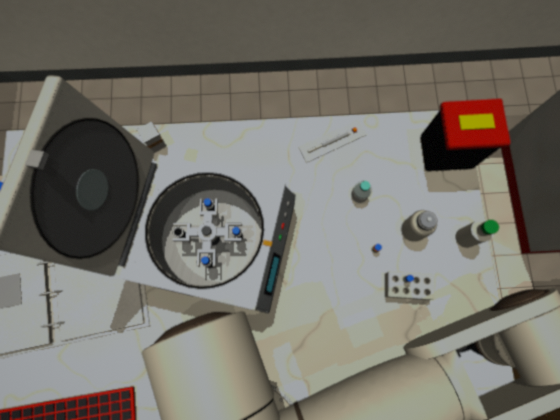

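View pics/side0.png

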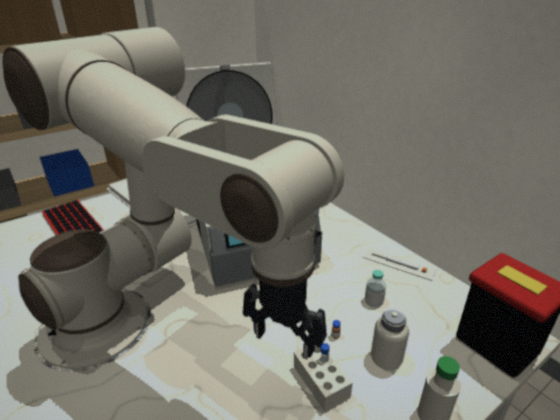

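The top view shows the hub at about (206,231), caps at (208,203), (236,231) and (206,261), a dark mouth at about (180,232), and the orange mark at (267,243). I'll enlarge the rotor and measure it.

```bash
cat > h.py <<'E'
import numpy as np, cv2
from bench import telemetry, imaging
from scipy.spatial.transform import Rotation as R
def ray(n,uv):
    c=imaging.camera_info(n); K=np.array([[c['fx'],0,c['cx']],[0,c['fy'],c['cy']],[0,0,1]])
    p=cv2.undistortPoints(np.array([[uv]],float),K,c['dist'])[0,0]
    return c['eye'],R.from_rotvec(c['attitude']).as_matrix()@[p[0],p[1],1]
def at(n,uv,z):
    e,d=ray(n,uv); return e+d*(z-e[2])/d[2]
def proj(n,P):
    c=imaging.camera_info(n); K=np.array([[c['fx'],0,c['cx']],[0,c['fy'],c['cy']],[0,0,1]])
    Rm=R.from_rotvec(c['attitude']).as_matrix().T
    return cv2.projectPoints(np.atleast_2d(P).astype(float),cv2.Rodrigues(Rm)[0],-Rm@c['eye'],K,c['dist'])[0][:,0]
E
python3 - <<'E'
from h import *
for nm,uv,z in [("hub",(206,231),.187),("capA",(208,203),.186),("capB",(236,231),.186),("capC",(206,261),.186),("empty",(180,232),.167),("mark",(267,243),.205),("tube4",(409,279),.09)]:
    print(nm,at("top",uv,z).round(4))
im=cv2.imread("pics/top0.png")
cv2.imwrite("pics/c0.png",cv2.resize(im[160:310,130:310],None,fx=4,fy=4,interpolation=cv2.INTER_CUBIC))
E
```

```text
hub [0.5426 0.0798 0.187 ]
capA [0.6188 0.0739 0.186 ]
capB [0.5387 0.0015 0.186 ]
capC [0.4639 0.0808 0.186 ]
empty [0.5479 0.1523 0.167 ]
mark [ 0.4991 -0.0787  0.205 ]
tube4 [ 0.3977 -0.4659  0.09  ]
```

View pics/c0.png

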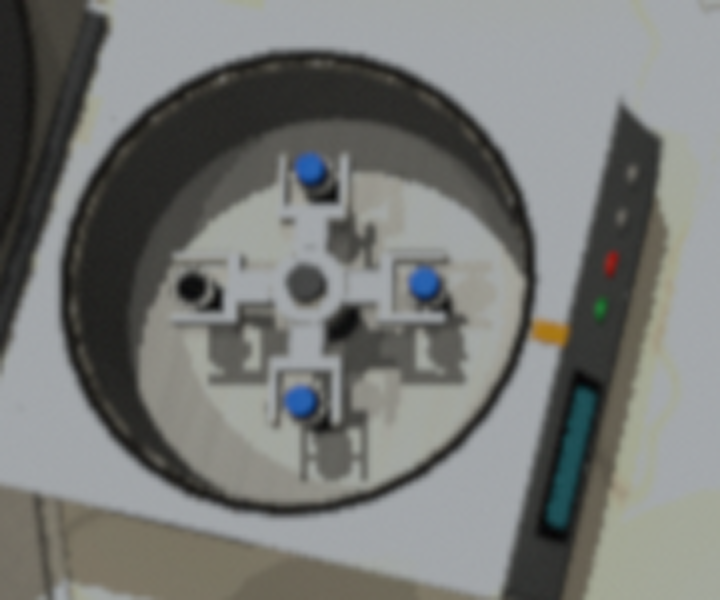

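The empty arm points to about 87.5° and the mark is at about −105.3° (254.7°), seen from the hub at about (0.542, 0.079). The mark's radius comes out at 164 mm against the 166 mm given. The rotor therefore needs about +167° counter-clockwise. I'll push tube 1's fork (177.5°) from the quadrant between it and the empty arm, which keeps the hand away from the lid. First I move in high with the fingers shut.

>>> {"fn": "drive_tool", "kwargs": {"increments": [[1,0.2,-0.2,-0.25,0],[1,0.4,-0.4,-0.25,0],[1,0.6,-0.6,-0.25,0],[1,0.81,-0.81,-0.25,0],[1,0.81,-0.81,-0.25,0],[1,0.81,-0.81,-0.25,0],[1,0.81,-0.81,-0.25,0]], "grip_force": 20}}

```text
time: 0.68
tcp_pos: [0.3273, -0.2965, 0.3042]
tool_rot: [3.06, 0.709, 0.003]
ft_force: [-0.1, -0.8, 0.4]
grip_width: 0.009
grasp_force: 0.0
```

>>> {"fn": "drive_tool", "kwargs": {"increments": [[1,0.2,-0.2,0,0],[1,0.4,-0.4,0,0],[1,0.6,-0.6,0,0],[1,0.81,-0.81,0,0],[1,0.81,-0.81,0,0],[1,0.81,-0.81,0,0],[1,0.81,-0.81,0,0]]}}

```text
time: 1.27
tcp_pos: [0.4018, -0.0811, 0.3032]
tool_rot: [-3.06, -0.71, -0.001]
ft_force: [0.8, -0.5, 0.1]
grip_width: 0.003
grasp_force: 0.0
```

>>> {"fn": "drive_tool", "kwargs": {"increments": [[1,0.2,-0.2,0,-0.04],[1,0.4,-0.4,0,-0.08],[1,0.6,-0.6,0,-0.12],[1,0.81,-0.81,0,-0.16],[1,0.81,-0.81,0,-0.2],[1,0.81,-0.81,0,-0.24],[1,0.81,-0.81,0,-0.287],[1,0.81,-0.81,0,-0.287],[1,0.81,-0.81,0,-0.287],[1,0.81,-0.81,0,-0.287]]}}

```text
time: 2.1
tcp_pos: [0.4762, 0.1316, 0.3031]
tool_rot: [-2.451, -1.965, 0.001]
ft_force: [0.2, -0.7, 0.3]
grip_width: -0.002
grasp_force: 0.0
```

Run:
```python
from h import *
s=telemetry.get_state(); print(s['time'],s['tcp_pos'],s['q'].round(3) if hasattr(s['q'],'round') else s['q'],s['grip_width'],s['ft_force'])
M=R.from_rotvec(s['tool_rot']).as_matrix(); print(np.degrees(np.arctan2(M[1,0],M[0,0])),M[:,2].round(4))
im=imaging.snapshot("top")
cv2.imwrite("pics/c1.png",cv2.resize(im[110:360,80:400],None,fx=2.3,fy=2.3,interpolation=cv2.INTER_CUBIC))
```

```text
2.1 [0.47622456 0.13158506 0.30305493] [ 0.114 -0.032  1.53  -0.     1.643  0.333] -0.001569169363215096 [ 0.21957504 -0.68741869  0.33749137]
77.42372362168516 [-5.e-04 -1.e-04 -1.e+00]
```

View pics/c1.png

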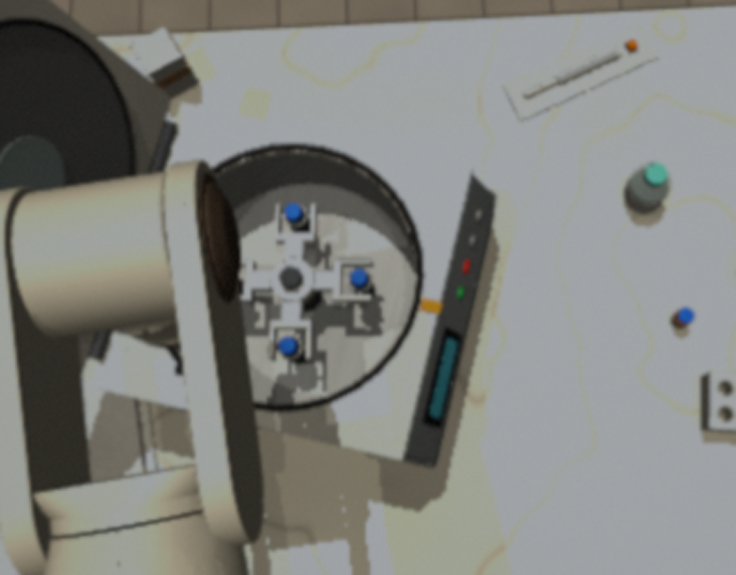

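The arm is clear of the lid, and the rotor hasn't moved: hub at crop (291,278), mark at (430,306). I'll descend to a fingertip height of about 160 mm.

>>> {"fn": "drive_tool", "kwargs": {"increments": [[1,0,0,0.1,0.014],[1,0,0,0.2,0.028],[1,0,0,0.3,0.028],[1,0,0,0.4,0.028],[1,0,0,0.48,0.028],[1,0,0,0.55,0.028],[1,0,0,0.6,0.028],[1,0,0,0.605,0.028],[1,0,0,0.605,0.028]]}}

```text
time: 2.9
tcp_pos: [0.4761, 0.1318, 0.1824]
tool_rot: [-2.534, -1.856, 0.0]
ft_force: [1.3, 0.3, 0.0]
grip_width: -0.001
grasp_force: 0.0
```

```bash
cat > arc.py <<'E'
import sys
from h import *
# args: hub-frame target list of (radius r, behind s, arm angle theta, lag)
H=np.array([.542,.079])
def report():
    s=telemetry.get_state(); M=R.from_rotvec(s['tool_rot']).as_matrix()
    psi=np.arctan2(M[1,0],M[0,0]); d=s['tcp_pos'][:2]-H
    print("t",s['time'],"tcp",s['tcp_pos'].round(4),"psi",np.degrees(psi).round(1),"polar",np.hypot(*d).round(4),np.degrees(np.arctan2(d[1],d[0])).round(1),"q6",round(s['q'][5],2),"F",np.round(s['ft_force'],1))
    return s['tcp_pos'],psi
def rel(p,psi,target):
    d=target-p[:2]
    return np.array([d@[np.cos(psi),np.sin(psi)],d@[np.sin(psi),-np.cos(psi)]])/.2
def pos(r,s,th):
    th=np.radians(th); return H+r*np.array([np.cos(th),np.sin(th)])-s*np.array([-np.sin(th),np.cos(th)])
E
python3 - <<'E'
from arc import *
p,psi=report()
print("contact",rel(p,psi,pos(.069,.0385,177.5)))
psi=np.radians(177.5-105); p=pos(.069,.0385,177.5)
for a in range(3,31,3): print(a,rel(p,psi,pos(.069,.0385,177.5+a)).round(3),round(-a/180,4))
E
```

```text
t 2.9 tcp [0.4761 0.1318 0.1824] psi 72.4 polar 0.0845 141.3 q6 0.42 F [1.3 0.3 0. ]
contact [-0.05608182  0.01069756]
3 [-0.02  -0.005] -0.0167
6 [-0.041 -0.008] -0.0333
9 [-0.061 -0.01 ] -0.05
12 [-0.082 -0.012] -0.0667
15 [-0.102 -0.012] -0.0833
18 [-0.123 -0.011] -0.1
21 [-0.144 -0.009] -0.1167
24 [-0.164 -0.006] -0.1333
27 [-0.184 -0.002] -0.15
30 [-0.204  0.003] -0.1667
```

Next, go gently to contact, then push 30° per call along the arc.

>>> {"fn": "drive_tool", "kwargs": {"increments": [[1,-0.012,0.002,0,0],[1,-0.024,0.004,0,0],[1,-0.036,0.007,0,0],[1,-0.047,0.009,0,0],[1,-0.056,0.011,0,0]]}}

```text
time: 3.32
tcp_pos: [0.4749, 0.1205, 0.1827]
tool_rot: [2.534, 1.857, 0.001]
ft_force: [-0.4, 1.6, 0.8]
grip_width: 0.001
grasp_force: 0.5
```

>>> {"fn": "drive_tool", "kwargs": {"increments": [[1,-0.014,-0.004,0,-0.011],[1,-0.034,-0.007,0,-0.028],[1,-0.054,-0.009,0,-0.044],[1,-0.075,-0.011,0,-0.061],[1,-0.095,-0.012,0,-0.078],[1,-0.116,-0.011,0,-0.094],[1,-0.137,-0.01,0,-0.111],[1,-0.157,-0.007,0,-0.128],[1,-0.18,-0.003,0,-0.147],[1,-0.204,0.003,0,-0.167]]}}

```text
time: 4.15
tcp_pos: [0.463, 0.0814, 0.1825]
tool_rot: [1.961, 2.454, 0.0]
ft_force: [0.1, 0.8, 0.0]
grip_width: -0.001
grasp_force: 0.2
```

Run:
```python
from arc import *
p,psi=report()
im=imaging.snapshot("top")
cv2.imwrite("pics/c2.png",cv2.resize(im[150:320,120:320],None,fx=3.5,fy=3.5,interpolation=cv2.INTER_CUBIC))
```

```text
t 4.15 tcp [0.463  0.0814 0.1825] psi 102.7 polar 0.079 178.2 q6 -0.21 F [0.1 0.8 0. ]
```

View pics/c2.png

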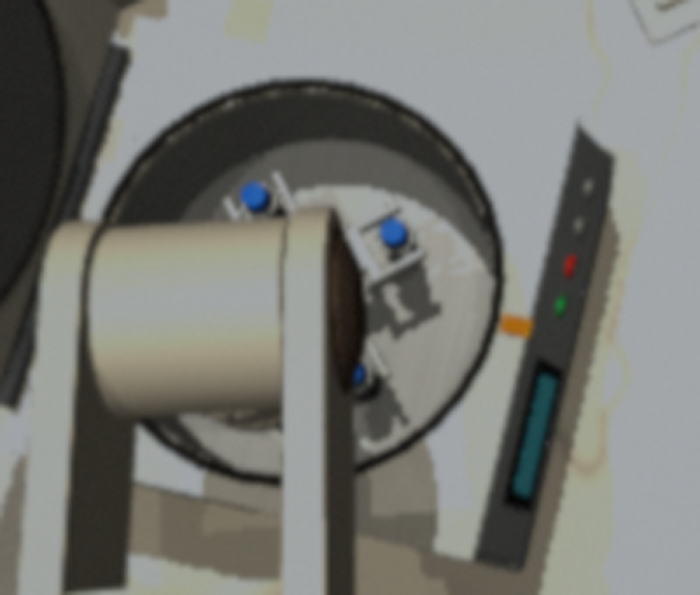

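The rotor has turned counter-clockwise with the finger: the caps are now at crop (254,197), (393,233) and (358,375). Contact force is about 1 N, so I'll continue.

>>> {"fn": "drive_tool", "kwargs": {"increments": [[1,-0.02,-0.005,0,-0.017],[1,-0.041,-0.008,0,-0.033],[1,-0.061,-0.01,0,-0.05],[1,-0.082,-0.012,0,-0.067],[1,-0.102,-0.012,0,-0.083],[1,-0.123,-0.011,0,-0.1],[1,-0.144,-0.009,0,-0.117],[1,-0.164,-0.006,0,-0.133],[1,-0.184,-0.002,0,-0.15],[1,-0.204,0.003,0,-0.167]]}}

```text
time: 5.03
tcp_pos: [0.4726, 0.0419, 0.1824]
tool_rot: [1.261, 2.877, 0.0]
ft_force: [-0.2, -0.2, -0.8]
grip_width: 0.001
grasp_force: 0.2
```

>>> {"fn": "drive_tool", "kwargs": {"increments": [[1,-0.02,-0.005,0,-0.017],[1,-0.041,-0.008,0,-0.033],[1,-0.061,-0.01,0,-0.05],[1,-0.082,-0.012,0,-0.067],[1,-0.102,-0.012,0,-0.083],[1,-0.123,-0.011,0,-0.1],[1,-0.144,-0.009,0,-0.117],[1,-0.164,-0.006,0,-0.133],[1,-0.184,-0.002,0,-0.15],[1,-0.204,0.003,0,-0.167]]}}

```text
time: 5.87
tcp_pos: [0.5007, 0.0122, 0.1824]
tool_rot: [-0.472, -3.106, -0.0]
ft_force: [-0.6, 0.2, 0.5]
grip_width: -0.003
grasp_force: 0.3
```

Run:
```python
from arc import *
report()
```

```text
t 5.8667 tcp [0.5007 0.0122 0.1824] psi 162.7 polar 0.0785 -121.7 q6 -1.4 F [-0.6  0.2  0.5]
```

>>> {"fn": "drive_tool", "kwargs": {"increments": [[1,-0.02,-0.005,0,-0.017],[1,-0.041,-0.008,0,-0.033],[1,-0.061,-0.01,0,-0.05],[1,-0.082,-0.012,0,-0.067],[1,-0.102,-0.012,0,-0.083],[1,-0.123,-0.011,0,-0.1],[1,-0.144,-0.009,0,-0.117],[1,-0.164,-0.006,0,-0.133],[1,-0.184,-0.002,0,-0.15],[1,-0.204,0.003,0,-0.167]]}}

```text
time: 6.7
tcp_pos: [0.5399, 0.0007, 0.1823]
tool_rot: [0.35, -3.122, 0.0]
ft_force: [-0.5, -0.7, 0.5]
grip_width: -0.0
grasp_force: 0.3
```

>>> {"fn": "drive_tool", "kwargs": {"increments": [[1,-0.02,-0.005,0,-0.017],[1,-0.041,-0.008,0,-0.033],[1,-0.061,-0.01,0,-0.05],[1,-0.082,-0.012,0,-0.067],[1,-0.102,-0.012,0,-0.083],[1,-0.123,-0.011,0,-0.1],[1,-0.144,-0.009,0,-0.117],[1,-0.16,-0.007,0,-0.13],[1,-0.172,-0.005,0,-0.14],[1,-0.177,-0.004,0,-0.144]]}}

```text
time: 7.53
tcp_pos: [0.5747, 0.0079, 0.1823]
tool_rot: [1.04, -2.964, -0.0]
ft_force: [-0.8, -0.2, -0.4]
grip_width: -0.003
grasp_force: 0.3
```

Run:
```python
from arc import *
report()
im=imaging.snapshot("top")
cv2.imwrite("pics/c3.png",cv2.resize(im[150:320,120:320],None,fx=3.5,fy=3.5,interpolation=cv2.INTER_CUBIC))
```

```text
t 7.5333 tcp [0.5747 0.0079 0.1823] psi -141.3 polar 0.0783 -65.3 q6 -2.37 F [-0.8 -0.2 -0.4]
```

View pics/c3.png

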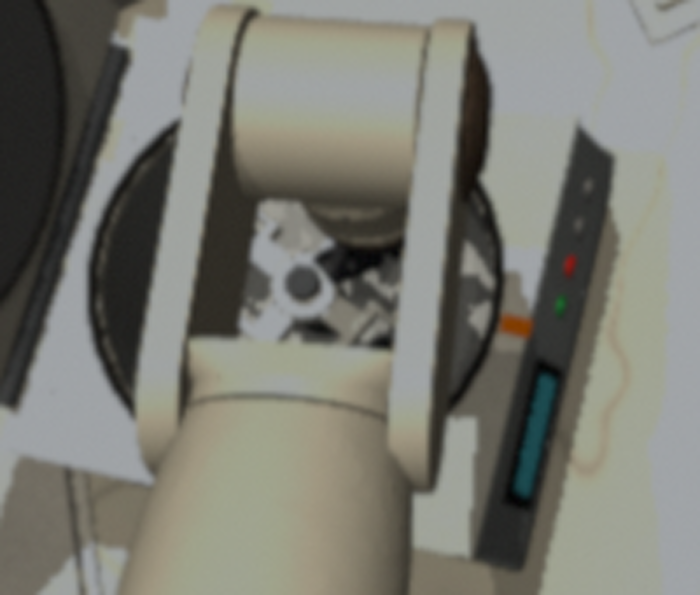

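The arm hides most of the rotor; only the hub at (303,283) and parts of the diagonal arms show. Going by the finger's polar angle, about 20° remain. I'll push about 17° more, slowing down, then back off and retract to look.

>>> {"fn": "drive_tool", "kwargs": {"increments": [[1,-0.015,-0.004,0,-0.012],[1,-0.032,-0.007,0,-0.026],[1,-0.049,-0.009,0,-0.04],[1,-0.065,-0.011,0,-0.054],[1,-0.08,-0.012,0,-0.066],[1,-0.093,-0.012,0,-0.075],[1,-0.104,-0.012,0,-0.083],[1,-0.111,-0.012,0,-0.089],[1,-0.116,-0.011,0,-0.094],[1,-0.116,-0.011,0,-0.094]]}}

```text
time: 8.42
tcp_pos: [0.594, 0.0207, 0.1823]
tool_rot: [-1.466, 2.779, 0.0]
ft_force: [0.9, 0.5, 0.3]
grip_width: -0.0
grasp_force: 0.0
```

>>> {"fn": "drive_tool", "kwargs": {"increments": [[1,0.02,0,0,0],[1,0.04,0,0,0],[1,0.06,0,0,0],[1,0.06,0,-0.1,0],[1,0.06,0,-0.2,0],[1,0.06,0,-0.35,0],[1,0.06,0,-0.5,0],[1,0.06,0,-0.6,0],[1,0.06,0,-0.6,0]]}}

```text
time: 9.17
tcp_pos: [0.5878, 0.0102, 0.3071]
tool_rot: [-1.462, 2.775, -0.006]
ft_force: [0.9, -0.2, 1.0]
grip_width: 0.001
grasp_force: 0.0
```

Run:
```python
from arc import *
p,psi=report()
for t in ((.45,-.1),(.40,-.15)): print(rel(p,psi,np.array(t)))
```

```text
t 9.1667 tcp [0.5878 0.0102 0.3071] psi -124.4 polar 0.0826 -56.3 q6 -2.65 F [ 0.9 -0.2  1. ]
[0.84421175 0.25628339]
[1.19178788 0.32102005]
```

>>> {"fn": "drive_tool", "kwargs": {"increments": [[1,0.1,0.03,0,0.038],[1,0.25,0.08,0,0.076],[1,0.4,0.12,0,0.114],[1,0.55,0.17,0,0.152],[1,0.7,0.21,0,0.19],[1,0.85,0.26,0,0.228],[1,1,0.5,0,0.266],[1,1,0.7,0,0.304],[1,1,0.7,0,0.34],[1,1,0.7,0,0.34]]}}

```text
time: 10.0
tcp_pos: [0.3563, -0.0745, 0.3026]
tool_rot: [0.167, 3.135, -0.001]
ft_force: [-0.2, 0.1, 1.2]
grip_width: -0.001
grasp_force: 0.0
```

Run:
```python
from arc import *
report()
im=imaging.snapshot("top")
cv2.imwrite("pics/c4.png",cv2.resize(im[150:320,120:320],None,fx=3.5,fy=3.5,interpolation=cv2.INTER_CUBIC))
```

```text
t 10.0 tcp [ 0.3563 -0.0745  0.3026] psi 173.9 polar 0.2409 -140.4 q6 -1.88 F [-0.2  0.1  1.2]
```

View pics/c4.png

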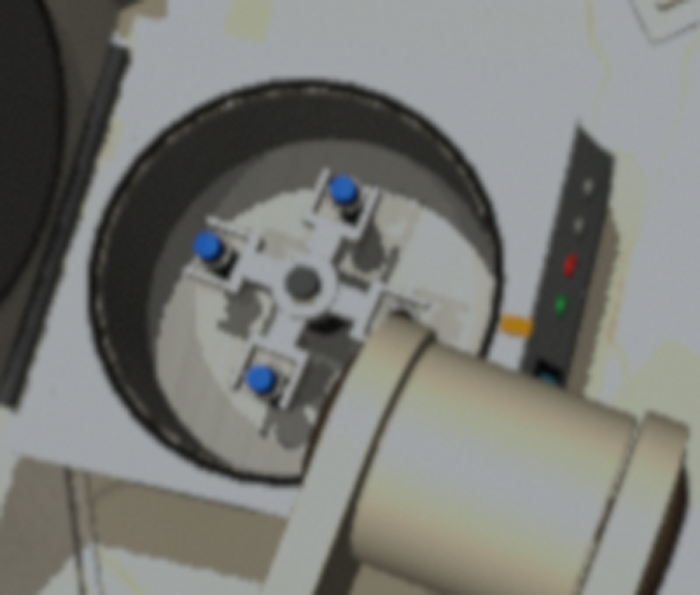

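All three tubes are in place, with caps at (344,190), (208,246) and (260,379). The empty bucket is at about (402,320) and the mark at (516,326). I'll compute the angles.

Run:
```python
from arc import *
f=lambda u,v,z: at("top",(120+u/3.5,150+v/3.5),z)[:2]
a,b,c,m=f(344,190,.186),f(208,246,.186),f(260,379,.186),f(516,326,.205)
h=(a+c)/2; ang=lambda d:np.degrees(np.arctan2(d[1],d[0]))
print("hub",h,f(303,283,.187),"AC",np.linalg.norm(a-c),"axis A-C => empty",ang(a-c)-90,ang(a-c)+90,"opp b",ang(h-b),ang(f(303,283,.187)-b),"mark",ang(m-h),ang(m-f(303,283,.187)))
```

```text
hub [0.54318144 0.07872875] [0.54294345 0.07834167] AC 0.15522501045930723 axis A-C => empty -114.45230261312922 65.54769738687078 opp b -114.494804103571 -114.53591625807451 mark -105.67514445862645 -105.63167963369435
```

The empty arm is at −114.5° and the mark at −105.6°, so 9° remain. I'll push the empty fork's own trailing flank from the quadrant nearest the robot. From the last stroke's end, contact comes at s ≈ 31.5 mm.

Run:
```python
from arc import *
import arc
arc.H=np.array([.543,.0785])
p,psi=report()
q=pos(.069,.052,245.5); print("approach",q,rel(p,psi,q))
psi=np.radians(140.5)
for s,th in [(.045,245.5),(.038,245.5),(.0315,245.5),(.0315,247.5),(.0315,249.5),(.0315,251.5),(.0315,253),(.0315,254),(.0315,254.5)]: print(s,th,rel(q,psi,pos(.069,s,th)).round(4))
```

```text
t 10.05 tcp [ 0.3577 -0.075   0.3025] psi 174.3 polar 0.2406 -140.4 q6 -1.89 F [-0.3 -1.5 -0.9]
approach [0.46706818 0.03727672] [-0.48876484  0.61273444]
0.045 245.5 [-0.0338  0.0091]
0.038 245.5 [-0.0676  0.0181]
0.0315 245.5 [-0.099   0.0265]
0.0315 247.5 [-0.1121  0.0246]
0.0315 249.5 [-0.1252  0.0231]
0.0315 251.5 [-0.1384  0.022 ]
0.0315 253 [-0.1484  0.0215]
0.0315 254 [-0.155   0.0213]
0.0315 254.5 [-0.1583  0.0213]
```

>>> {"fn": "drive_tool", "kwargs": {"increments": [[1,-0.12,0.15,0,0.038],[1,-0.24,0.3,0,0.076],[1,-0.36,0.45,0,0.114],[1,-0.45,0.57,0,0.152],[1,-0.489,0.613,0,0.187],[1,-0.489,0.613,0,0.187],[1,-0.489,0.613,0,0.187],[1,-0.489,0.613,0,0.187]]}}

```text
time: 10.72
tcp_pos: [0.4684, 0.0372, 0.3015]
tool_rot: [-1.049, -2.96, 0.001]
ft_force: [-0.5, -0.2, -0.4]
grip_width: 0.002
grasp_force: 0.0
```

>>> {"fn": "drive_tool", "kwargs": {"increments": [[1,0,0,0.1,0],[1,0,0,0.2,0],[1,0,0,0.3,0],[1,0,0,0.4,0],[1,0,0,0.48,0],[1,0,0,0.55,0],[1,0,0,0.602,0],[1,0,0,0.602,0]]}}

```text
time: 11.38
tcp_pos: [0.4672, 0.0368, 0.1801]
tool_rot: [-1.053, -2.957, 0.001]
ft_force: [-0.2, 0.1, 0.1]
grip_width: -0.0
grasp_force: 0.0
```

Run:
```python
from arc import *
report()
```

```text
t 11.3833 tcp [0.4672 0.0368 0.1801] psi 140.8 polar 0.0859 -150.6 q6 -0.97 F [-0.2  0.1  0.1]
```

>>> {"fn": "drive_tool", "kwargs": {"increments": [[1,-0.017,0.005,0,0],[1,-0.034,0.009,0,0],[1,-0.05,0.014,0,0],[1,-0.062,0.017,0,0],[1,-0.074,0.02,0,0],[1,-0.086,0.024,0,0],[1,-0.098,0.025,0,0],[1,-0.108,0.025,0,0],[1,-0.118,0.024,0,0],[1,-0.128,0.023,0,0]]}}

```text
time: 12.22
tcp_pos: [0.4908, 0.0246, 0.1819]
tool_rot: [-1.056, -2.959, -0.0]
ft_force: [-0.4, -0.1, 0.0]
grip_width: -0.006
grasp_force: 0.2
```

>>> {"fn": "drive_tool", "kwargs": {"increments": [[1,-0.01,-0.001,0,0],[1,-0.018,-0.001,0,0],[1,-0.024,-0.002,0,0],[1,-0.028,-0.002,0,0],[1,-0.03,-0.002,0,0],[1,-0.03,-0.002,0,0]]}}

```text
time: 12.72
tcp_pos: [0.4951, 0.0205, 0.1819]
tool_rot: [-1.056, -2.959, -0.0]
ft_force: [0.3, -0.2, 0.2]
grip_width: -0.002
grasp_force: 0.0
```

>>> {"fn": "drive_tool", "kwargs": {"increments": [[1,0.02,0,0,0],[1,0.05,0,0,0],[1,0.07,0,0,0],[1,0.07,0,-0.1,0],[1,0.07,0,-0.2,0],[1,0.07,0,-0.35,0],[1,0.07,0,-0.5,0],[1,0.07,0,-0.61,0],[1,0.07,0,-0.61,0]]}}

```text
time: 13.47
tcp_pos: [0.4848, 0.0297, 0.3085]
tool_rot: [1.053, 2.953, 0.003]
ft_force: [0.5, -0.3, 0.4]
grip_width: 0.001
grasp_force: 0.0
```

Run:
```python
from arc import *
p,psi=report()
for t in ((.358,-.075),(.32,-.10)): print(rel(p,psi,np.array(t)))
```

```text
t 13.4667 tcp [0.4848 0.0297 0.3085] psi 140.7 polar 0.0755 -139.2 q6 -0.98 F [ 0.5 -0.3  0.4]
[ 0.15978721 -0.80649341]
[ 0.22779841 -1.02351755]
```

>>> {"fn": "drive_tool", "kwargs": {"increments": [[1,0.04,-0.2,0,0],[1,0.08,-0.4,0,0],[1,0.12,-0.6,0,0],[1,0.2,-0.8,0,0],[1,0.3,-1,0,0],[1,0.3,-1,0,0],[1,0.3,-1,0,0],[1,0.3,-1,0,0]]}}

```text
time: 14.13
tcp_pos: [0.3114, -0.0873, 0.3039]
tool_rot: [1.057, 2.957, 0.0]
ft_force: [0.9, -1.1, 0.2]
grip_width: 0.004
grasp_force: 0.0
```

Run:
```python
from arc import *
report()
im=imaging.snapshot("top")
cv2.imwrite("pics/c5.png",cv2.resize(im[150:320,120:320],None,fx=3.5,fy=3.5,interpolation=cv2.INTER_CUBIC))
```

```text
t 14.1333 tcp [ 0.3114 -0.0873  0.3039] psi 140.7 polar 0.2844 -144.2 q6 -1.4 F [ 0.9 -1.1  0.2]
```

View pics/c5.png

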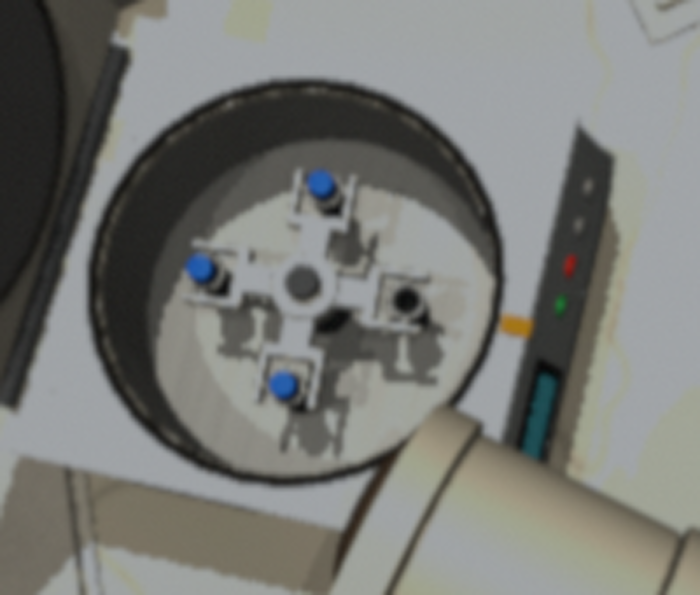

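The view is clear now: caps at (320,185), (200,268) and (283,385), empty mouth at (406,300), mark at (516,326). I'll check the angle.

Run:
```python
from arc import *
f=lambda u,v,z: at("top",(120+u/3.5,150+v/3.5),z)[:2]
a,b,c,m,e=f(320,185,.186),f(200,268,.186),f(283,385,.186),f(516,326,.205),f(406,300,.167)
h=(a+c)/2; ang=lambda d:np.degrees(np.arctan2(d[1],d[0]))
H0=np.array([.543,.0785]); lp=H0+.078*(m-H0)/np.linalg.norm(m-H0)
print("empty",ang(a-c)-90,ang(h-b),ang(e-H0),"mark",ang(m-H0),"dist",np.linalg.norm(e-lp))
```

```text
empty -100.92327387065167 -101.73719793088814 -99.928767037667 mark -105.63579274604163 dist 0.007944510755186679
```

The empty bucket is about 4–5° past the mark, so 6–8 mm off against a 12 mm limit. The tubes are seated and the arm touches nothing, so I'll hand in.

```bash
python3 -c "
from bench import order; print(order.hand_in())"
```

```text
the job is handed in; nothing more can be done
None
```

I pushed the rotor round by its forks and handed it in with the empty bucket at the front, about 4–5° past the orange mark (6–8 mm by camera, limit 12 mm); the tubes look seated in the last picture, and no verdict came back.

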